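# Grade cleaned climbing holds by drag

## Robot

A 6-joint arm with a two-finger parallel gripper is mounted at the origin on the work surface. World frame = base frame: x ahead of the robot, y to its left, z up, the work surface at z = 0. Lengths are in m, angles in rad, forces in N, time in s.
With the tool pointing down it reaches from about 0.325 to 0.775 m from the base axis. Payload 5.5 kg.
Tool frame: the origin (TCP) lies between the finger pads; the fingertips stand 8 mm ahead of it and the grasp point (between the pads) lies 11 mm behind it (tcp_to_tips is the distance from the TCP to the fingertips, in m); z points along the fingers, y is the direction in which the jaws open and shut (so a half turn about z gives the same grasp; the last joint's range is limited). The gripper opens to 88 mm and grips with 3 to 60 N. Pads are 20 mm wide; open, the fingers measure 115 mm over their backs; the gripper's body (75 mm by 178 mm) begins 61 mm behind the grasp point.
Start: joints at [-0.057, 0.091, 1.231, -0, 1.82, -0.057], TCP at [0.6, -0, 0.231] pointing down, gripper open.
Joint ranges: [-2.87, 2.87], [-0.86, 2.18], [0.17, 2.46], [-1.51, 4.65], [0.06, 2.69], [-2.65, 2.65]. Speed limits (rad/s): [2.57, 2.57, 3.01, 3.14, 3.14, 3.14].

## Interface

Orientations are given as a unit quaternion [w, x, y, z].
In Python, from bench import * gives the robot as it stands. Calls block until the motion is done:
- move_to(position, orientation): joint-space move of the TCP to a pose.
- move_l(position, speed=0.15, orientation=None): straight line of the TCP; orientation=None keeps the orientation; speed is the mean speed in m/s.
- movej(angles): joint-space move.
- gripper_open() and close(): open the fingers fully, or close them until they stop; the grip force is fixed at half the most.
- hold(seconds).
- inverse_kinematics(position, orientation): joint angles nearest the present ones, or None.
- state(): the state.
- get_image(name): name is "scene" or "side" or "wrist"; returns a dict with "frame" (480x640x3 uint8, blue, green, red), "depth" (480x640 float32, m along the optical axis (not along the pixel's ray), 0 where there is no reading), "camera_matrix" (3x3 intrinsics, pixels), "view" (4x4, takes a point from world to camera coordinates). Camera axes: x right, y up, looking along -z (the intrinsics and any distortion apply to the point x, -y, -z); pixel columns grow to the right and rows downward; lengths in m; the calibration is good to about 2 mm. The wrist camera is an equidistant fisheye: a pixel r from the principal point sees the ray r / f radians off the axis. A picture is of the moment at which its call begins.
A pose or a line that the arm cannot do raises IKError and nothing moves.
- job_done(): hands the job in, once; it reports no verdict.
The state is a dict: "time": time; "joint_pos": joint angles; "dq": joint speeds; "joint_torque": joint torques, N m; "ee_pos": TCP position; "ee_rot": TCP orientation; "ft_force": force on the tool from outside, world axes, zero at the start; "moment": the same for the moment, N m; "finger_gap": finger opening in m.
Only numpy, scipy, OpenCV 4.12 (cv2) and the standard library are available. Lean on these libraries where they do the work, as an engineer would, in place of code of your own. Each camera call takes 0.05 s, during which the arm holds its last target. There are 200 camera calls.

## Task

Without lifting or bearing down on them, first drag all three green holds across the grey panel, each until its pin is past the black line, and feel how hard each one drags. Then set the hold that drags lightest down gently in the round white basin and the one that drags hardest down gently in the rectangular grey tray, lying flat with the pin up, and leave the middle one on the panel beyond the line. Leave the other things alone.

Things in the scene. Friction and masses are not known exactly. Their poses are not given: they have to be found in the camera images.
- hold_a: one of three look-alike climbing holds: green resin slab 130 mm long (its x), 80 mm wide (its y), round-ended, 32 mm thick, gripping face down; origin at the centre of that face. From the middle of its back a dark steel pull pin, 16 mm across, stands 50 mm up (its top 82 mm above the origin). 0.67 to 0.83 kg. Names and places do not tell which drags hardest
- hold_b: shaped like hold_a. Only the gripping faces differ, unseen: of the three holds one is worn slick, one half worn, one like new, and in a slow level pull over the panel with nothing bearing down they resist with roughly 1, 2.5 and 5.5 N (each at least 1.5 times the last)
- hold_c: shaped like hold_a; with hold_a and hold_b one of the three to be told apart by feel
- panel: fixed grey panel lying on the bench, 280 mm (its x) by 420 mm (its y), 18 mm thick; origin at the centre of its underside, z up. A black line 8 mm wide runs across it along y, centred at x = +30 mm in its frame; the holds start 45 to 60 mm on the robot's side of its centre, about 130 mm apart along y, and are dragged to +x, away from the robot
- basin: fixed round white plastic basin, 210 mm across the rim, 180 mm across the foot, 50 mm high, wall 4 mm, floor 5 mm thick; origin at the centre of its underside. It stands to one side of the panel (left or right), the tray to the other
- tray: fixed grey rectangular tray, 200 mm (its x) by 170 mm (its y), 50 mm high, walls and floor 5 mm thick; origin at the centre of its underside
- spray_jug: bystander: white bottle 70 mm across, 150 mm high, standing beyond the work; origin at the centre of its foot
- brush: bystander: hand brush lying crosswise (along y) on the bench beyond the panel; origin at the middle of its underside
- jug_hold: bystander: round orange hold, 90 mm across, 37 mm high; origin at the centre of its underside
Things that resemble listed ones, but are neither listed nor needed, are in the scene too. Leave any blue or pink look-alike of the hold_b alone.

How it is judged:
By the outcome, as a careful person would: the job done as asked, in the order asked, and still so for the second after the job is handed in, with the robot touching nothing.
It also fails if it takes over 72 s, if anything falls off the work surface, if the arm or the gripper's body presses on something with over 40 N, if the wrist force passes 120 N, or if a joint passes its speed limit or range.

## Working session

There is one attempt and no reset: what is moved stays moved. The work goes in short steps, each a Python script; the robot and the scene stay as the last script left them, time stands still between calls to the robot, and variables do not carry over. Pictures are saved under pics/ and viewed, about 8 in all and at most 12, crops included, and the job is handed in when it is done.

```bash
ls; mkdir -p pics; python3 - <<'E'
from bench import *
import cv2,numpy as np,pickle
d={}
for n in("scene","side"):
    im=get_image(n);d[n]=im;cv2.imwrite(f"pics/{n}0.png",im["frame"]);print(n,im["camera_matrix"],im["view"])
pickle.dump(d,open("pics/d0.pkl","wb"))
s=state();print(s)
E
```

```text
pics
scene [[560.57532233   0.         328.40044667]
 [  0.         560.57532233 245.39344121]
 [  0.           0.           1.        ]] [[ 0.86340782  0.50422543 -0.01684205 -0.40819816]
 [-0.4042047   0.71134343  0.57498616  0.19212332]
 [ 0.30190312 -0.48963991  0.81798977 -1.40380142]
 [ 0.          0.          0.          1.        ]]
side [[444.78985981   0.         322.77918883]
 [  0.         444.78985981 240.42915369]
 [  0.           0.           1.        ]] [[-0.99629595 -0.08370517 -0.01969342  0.50508311]
 [ 0.04306675 -0.68393958  0.72826637 -0.0707797 ]
 [-0.07442877  0.7247207   0.68501115 -1.17499081]
 [ 0.          0.          0.          1.        ]]
{'time': 0.1, 'joint_pos': array([-5.67077931e-02,  9.17884440e-02,  1.23170801e+00, -2.79361884e-05,
        1.81980713e+00, -5.66794545e-02]), 'dq': array([ 0.00266616, -0.00251023, -0.00124801, -0.00057971,  0.00084297,
       -0.00044537]), 'joint_torque': array([ 2.46603209e-03, -4.47854412e+01, -4.07573140e+01,  6.99365954e-02,
        2.83264846e-02, -6.35370566e-05]), 'ee_pos': array([ 5.99760873e-01, -2.13492432e-06,  2.29649466e-01]), 'ee_rot': array([-6.29196130e-04,  7.07118967e-01,  7.07094077e-01, -5.79761954e-04]), 'ft_force': array([0.18513866, 0.18959217, 0.22194937]), 'moment': array([ 0.0234263 ,  0.00816216, -0.02683882]), 'finger_gap': 0.08795689797363462}
```

View pics/scene0.png

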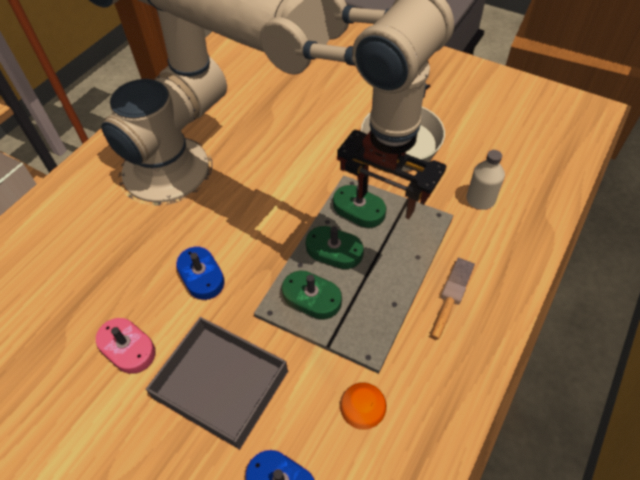

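View pics/side0.png

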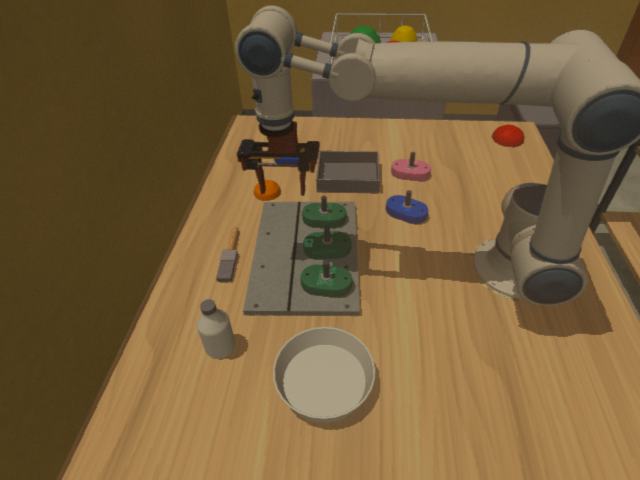

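Scene view: the green holds are at about (360,203), (334,245) and (311,294). The look-alikes are blue (200,272), pink (125,345) and blue (280,468), plus the orange jug_hold at (363,405). Only the three green ones on the panel fit the description. The tray is at (218,380); the basin is at (325,375) in the side view. Next I'll measure them.

```bash
cat > h.py <<'E'
import numpy as np,cv2
def pts(im):
    """world xyz per pixel from depth"""
    K=im["camera_matrix"];d=im["depth"];V=np.array(im["view"])
    v,u=np.mgrid[:480,:640]
    c=np.stack([(u-K[0,2])/K[0,0]*d,-(v-K[1,2])/K[1,1]*d,-d],-1)
    P=(c-V[:3,3])@V[:3,:3]
    P[d<=0]=np.nan
    return P
def green(im):
    h=cv2.cvtColor(im["frame"],cv2.COLOR_BGR2HSV)
    return ((h[...,0]>50)&(h[...,0]<90)&(h[...,1]>90)&(h[...,2]>25))
def rect(xy):
    (c,s,a)=cv2.minAreaRect((np.asarray(xy)*1000).astype(np.float32))
    return np.round(c,1),np.round(s,1),round(a,1)
E
python3 - <<'E'
import pickle,numpy as np,cv2
from h import *
d=pickle.load(open("pics/d0.pkl","rb"))
for n in d:
    im=d[n];P=pts(im);x,y,z=P[...,0],P[...,1],P[...,2];F=im["frame"].astype(int)
    print(n)
    g=(green(im)&(z>0.04)&(z<0.06)&(x>.3)&(x<.8)).astype(np.uint8)
    k,l,st,ce=cv2.connectedComponentsWithStats(g)
    for i in range(1,k):
        if st[i,4]>300:
            q=P[l==i];r=rect(q[:,:2]);c=r[0]/1000
            pm=(np.hypot(x-c[0],y-c[1])<.03)&(z>.065)&(z<.105)
            tp=pm&(z>.096)
            print(" hold px",ce[i].round(),"rect",r,"z",np.median(q[:,2]).round(4),"pin",P[pm].mean(0).round(4),"top",pm.sum(),P[tp].mean(0).round(4) if tp.any() else None)
    sat=F.max(2)-F.min(2)
    p=(sat<25)&(z>.012)&(z<.024)&(x>.3)&(x<.9)&(abs(y)<.35)
    k,l,st,ce=cv2.connectedComponentsWithStats(p.astype(np.uint8))
    for i in range(1,k):
        if st[i,4]>800:
            print(" panel?",ce[i].round(),st[i,4],rect(P[l==i][:,:2]))
    m=(z>.044)&(z<.056)&(sat<40)&(x>.25)&(x<.9)
    k,l,st,ce=cv2.connectedComponentsWithStats(m.astype(np.uint8))
    for i in range(1,k):
        if st[i,4]>120:
            q=P[l==i][:,:2];A=np.c_[2*q,np.ones(len(q))];s=np.linalg.lstsq(A,(q**2).sum(1),rcond=None)[0]
            print(" rim?",ce[i].round(),st[i,4],rect(q),"circ",s[:2].round(4),np.sqrt(s[2]+s[0]**2+s[1]**2).round(4))
    w=(F.max(2)<45)&(z>.012)&(z<.024)&(x>.3)&(x<.8)&(abs(y)<.3)
    print(" line",rect(P[w][:,:2]))
E
```

```text
scene
 hold px [359. 205.] rect (array([493. , 104.3]), array([ 78. , 126.7]), 85.2) z 0.0498 pin [0.4889 0.1021 0.0825] top 37 [0.4882 0.1031 0.0993]
 hold px [334. 247.] rect (array([500.4, -22.4]), array([127.5,  77.4]), 6.6) z 0.0497 pin [ 0.5009 -0.0225  0.0885] top 106 [ 0.4994 -0.0202  0.0997]
 hold px [312. 294.] rect (array([ 519.2, -147.1]), array([125.7,  77.9]), 1.8) z 0.0497 pin [ 0.5199 -0.1479  0.0888] top 112 [ 0.5186 -0.1459  0.1   ]
 panel? [346. 262.] 1764 (array([509.1, -24.2]), array([180.6, 414. ]), 4.6)
 rim? [332. 243.] 1157 (array([500.3, -20.5]), array([126.9,  81.2]), 6.7) circ [ 0.4978 -0.0212] 0.0396
 rim? [305. 290.] 244 (array([ 518.9, -145.8]), array([127.9,  80.2]), 2.4) circ [ 0.5162 -0.1443] 0.05
 rim? [310. 290.] 126 (array([ 511.7, -143.4]), array([30.2, 43.4]), 84.4) circ [ 0.5138 -0.1414] 0.0151
 rim? [218. 384.] 1077 (array([ 460.1, -386.2]), array([199.3, 169. ]), 1.5) circ [ 0.4611 -0.3856] 0.1031
 line (array([511.3, -20.6]), array([162.6, 411.9]), 2.8)
side
 hold px [324. 212.] rect (array([ 514.1, -140. ]), array([120.1,  72.2]), 0.3) z 0.
[... 273 characters left out ...]
6, 417.7]), 3.1)
 rim? [323.  58.] 138 (array([  615.5, -1287.5]), array([ 62. , 164.2]), 4.2) circ [ 0.6164 -1.2858] 0.0437
 rim? [349. 168.] 312 (array([ 455.9, -381.5]), array([196.7, 176.9]), 2.3) circ [ 0.4559 -0.3822] 0.1011
 rim? [324. 212.] 667 (array([ 515.6, -140.6]), array([124.9,  82.9]), 7.7) circ [ 0.5154 -0.1416] 0.0408
 rim? [326. 242.] 821 (array([497.5, -16.7]), array([126. ,  82.9]), 4.4) circ [ 0.4974 -0.0164] 0.0408
 rim? [326. 278.] 994 (array([490.4, 110.6]), array([ 82.4, 128.3]), 86.6) circ [0.4895 0.1111] 0.0412
 rim? [326. 369.] 680 (array([473.5, 364.4]), array([203.5, 207.1]), 21.4) circ [0.474 0.365] 0.1011
 line (array([585.4,  -8.9]), array([ 4.4, 64.8]), 2.6)
```

```bash
cat >> h.py <<'E'
YAW=np.radians(3.0)
def quat(yaw):
    """tool down, jaw (tool y) along world direction yaw"""
    from scipy.spatial.transform import Rotation as R
    y=np.array([np.cos(yaw),np.sin(yaw),0]);z=np.array([0,0,-1.]);x=np.cross(y,z)
    return np.roll(R.from_matrix(np.c_[x,y,z]).as_quat(),1)
E
cat > drag.py <<'E'
from bench import *
from h import *
def over(pin):
    u=np.array([np.cos(YAW),np.sin(YAW)]);p=np.array(pin[:2])+u*.022
    move_to([*p,.16],quat(YAW));return p,u
def drag(pin,dist):
    p,u=over(pin)
    move_l([*p,.067],.12);hold(.3)
    f0=np.mean([state()["ft_force"]],0);z0=state()["ee_pos"]
    print("tare",f0.round(2),"ee",z0.round(4),"cmd",p.round(4),state()["time"])
    tot=.014+dist;n=int(np.ceil(tot/.010))
    for i in range(1,n+1):
        q=p+u*tot*i/n
        move_l([*q,.067],.03);s=state();f=s["ft_force"]-f0
        print(i,(s["ee_pos"][:2]-p)@u*1000//.1/10,"Fu %.2f Fy %.2f Fz %.2f z %.4f t %.2f"%(f[:2]@u,f[1]*u[0]-f[0]*u[1],f[2],s["ee_pos"][2],s["time"]))
        if np.linalg.norm(f)>15: print("ABORT");break
    q=q-u*.015;move_l([*q,.067],.1);f=state()["ft_force"]-f0;print("after",f.round(2))
    move_l([*q,.16],.2)
E
python3 - <<'E'
from drag import *
pin=(.517,-.1435);over(pin);hold(.2)
im=get_image("wrist");cv2.imwrite("pics/w1.png",im["frame"]);print(state()["ee_pos"],state()["time"],state()["ft_force"])
np.save("pics/w1.npy",dict(im),allow_pickle=True)
print(im["camera_matrix"],im["view"])
E
```

```text
[ 0.53987146 -0.14127323  0.160864  ] 1.0667 [-0.32788872  0.3134783   0.17936329]
[[371.64829954   0.         319.91361563]
 [  0.         371.64829954 235.1694464 ]
 [  0.           0.           1.        ]] [[ 0.99853147  0.05415635  0.00140939 -0.53237601]
 [-0.05217212  0.96830337 -0.24426759  0.17866937]
 [-0.01459336  0.24383535  0.96970684 -0.27856091]
 [ 0.          0.          0.          1.        ]]
```

View pics/w1.png

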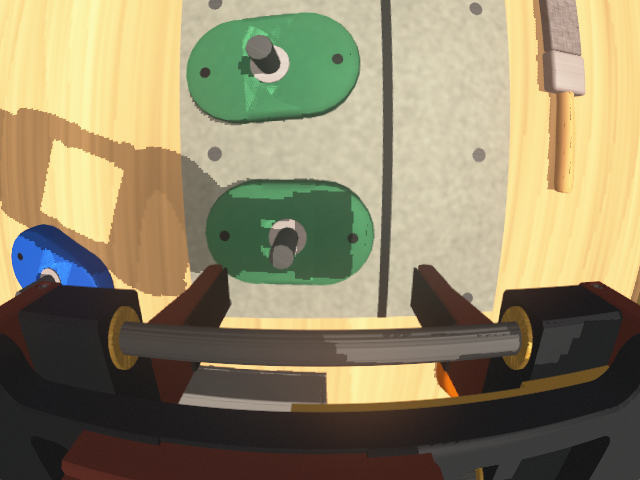

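The wrist crop shows the green hold by the tray with its pin top at (283,257) and base ring at (290,237). The middle green hold's pin top is at (259,45) with its base at (271,66). The line is at column 386, and blue is clearly set apart at lower left. I'll cast those rays, then make the first drag.

```bash
cat >> h.py <<'E'
def wray(im,px,z):
    K=im["camera_matrix"];V=np.array(im["view"]);a=(px[0]-K[0,2])/K[0,0];b=(px[1]-K[1,2])/K[1,1]
    r=np.hypot(a,b);s=np.sin(r)/r if r>1e-9 else 1.
    d=np.array([a*s,-b*s,-np.cos(r)])@V[:3,:3];o=-V[:3,3]@V[:3,:3]
    return (o+d*(z-o[2])/d[2])[:2]
E
python3 - <<'E'
from drag import *
im=np.load("pics/w1.npy",allow_pickle=True).item()
for px,z in(((283,257),.1),((290,237),.05),((259,45),.1),((271,66),.05),((381,300),.018),((386,20),.018),((500,300),.018),((511,20),.018),((183,20),.018)):print(px,wray(im,px,z).round(4))
c=wray(im,(290,237),.05)*.5+wray(im,(283,257),.1)*.5
if np.hypot(*(c-[.517,-.1435]))<.008: drag(c,.103)
E
```

```text
(283, 257) [ 0.5185 -0.145 ]
(290, 237) [ 0.5189 -0.1453]
(259, 45) [ 0.4988 -0.019 ]
(271, 66) [ 0.4996 -0.0216]
(381, 300) [ 0.5981 -0.2066]
(386, 20) [0.5848 0.0307]
(500, 300) [ 0.7157 -0.2051]
(511, 20) [0.6983 0.0528]
(183, 20) [0.417  0.0282]
tare [-0.68 -0.02 -0.07] ee [ 0.541  -0.1441  0.0676] cmd [ 0.5407 -0.144 ] 2.5417
1 9.8 Fu 0.77 Fy 0.29 Fz 0.31 z 0.0669 t 3.02
2 18.4 Fu -4.87 Fy 0.08 Fz 1.84 z 0.0668 t 3.49
3 28.1 Fu -4.57 Fy 0.10 Fz 1.97 z 0.0668 t 3.97
4 37.9 Fu -4.44 Fy -0.25 Fz 2.17 z 0.0668 t 4.44
5 47.6 Fu -3.95 Fy 0.11 Fz 2.65 z 0.0668 t 4.92
6 57.4 Fu -3.54 Fy -0.34 Fz 1.92 z 0.0667 t 5.39
7 67.1 Fu -4.76 Fy 0.21 Fz 1.86 z 0.0668 t 5.87
8 76.9 Fu -4.83 Fy 0.26 Fz 1.79 z 0.0668 t 6.34
9 86.6 Fu -5.35 Fy 0.05 Fz 1.55 z 0.0668 t 6.82
10 96.3 Fu -5.60 Fy -0.20 Fz 2.74 z 0.0668 t 7.29
11 106.1 Fu -5.15 Fy -0.37 Fz 2.07 z 0.0668 t 7.77
12 115.8 Fu -4.46 Fy 0.29 Fz 2.30 z 0.0668 t 8.24
after [ 1.63 -0.48  0.1 ]
```

Hold C drags at about 4.7 N. Now the other two.

```bash
python3 - <<'E'
from drag import *
drag((.4992,-.0203),.1135)
drag((.4885,.104),.118)
for n in("scene","side"):
    im=get_image(n);cv2.imwrite(f"pics/{n}1.png",im["frame"]);P=pts(im);z=P[...,2]
    g=green(im)&(z>.04)&(z<.06)&(P[...,0]>.3)&(P[...,0]<.8)
    k,l,st,ce=cv2.connectedComponentsWithStats(g.astype(np.uint8))
    for i in range(1,k):
        if st[i,4]>200:
            r=rect(P[l==i][:,:2]);c=r[0]/1000
            tp=(np.hypot(P[...,0]-c[0],P[...,1]-c[1])<.03)&(z>.09)&(z<.105);print(n,ce[i].round(),r,P[tp].mean(0).round(4))
print(state()["time"])
E
```

```text
tare [-0.07  0.04 -0.23] ee [ 0.5215 -0.0191  0.0677] cmd [ 0.5212 -0.0191] 11.1
1 9.9 Fu -0.66 Fy -0.07 Fz -0.04 z 0.0668 t 11.57
2 19.9 Fu 1.26 Fy -0.26 Fz 0.04 z 0.0670 t 12.05
3 29.9 Fu 0.47 Fy 0.12 Fz -0.42 z 0.0670 t 12.53
4 39.7 Fu 0.58 Fy -0.65 Fz 0.17 z 0.0670 t 13.00
5 49.5 Fu 0.34 Fy -0.27 Fz 0.49 z 0.0671 t 13.47
6 59.3 Fu -0.44 Fy 0.18 Fz -0.91 z 0.0670 t 13.95
7 69.1 Fu 0.14 Fy -0.45 Fz 0.39 z 0.0670 t 14.43
8 78.9 Fu 0.30 Fy -0.57 Fz -0.53 z 0.0670 t 14.90
9 88.7 Fu 0.36 Fy 0.42 Fz -0.20 z 0.0670 t 15.38
10 98.5 Fu -0.14 Fy -0.42 Fz -0.34 z 0.0670 t 15.85
11 108.3 Fu 0.42 Fy 0.09 Fz -0.37 z 0.0670 t 16.32
12 118.2 Fu 0.19 Fy -0.98 Fz 0.16 z 0.0670 t 16.80
13 128.0 Fu 0.94 Fy -0.07 Fz 1.14 z 0.0670 t 17.27
after [0.37 0.65 0.63]
tare [ 0.06 -0.31  1.16] ee [0.5108 0.1052 0.0676] cmd [0.5105 0.1052] 20.1333
1 9.5 Fu -0.18 Fy 0.50 Fz -1.31 z 0.0669 t 20.60
2 18.7 Fu -2.34 Fy 0.92 Fz 1.68 z 0.0669 t 21.07
3 28.4 Fu -1.94 Fy 0.48 Fz 0.10 z 0.0670 t 21.53
4 38.0 Fu -2.15 Fy -0.38 Fz -1.12 z 0.0670 t 22.00
5 47.4 Fu -1.59 Fy 0.48 Fz -0.71 z 0.0670 t 22.47
6 56.9 Fu -0.80 Fy 1
[... 250 characters left out ...]
 Fy 0.32 Fz 0.14 z 0.0670 t 25.27
12 113.5 Fu -1.50 Fy 0.42 Fz -1.71 z 0.0670 t 25.73
13 122.9 Fu -1.85 Fy 0.64 Fz -0.75 z 0.0671 t 26.20
14 132.3 Fu -0.98 Fy 0.20 Fz -1.58 z 0.0670 t 26.67
after [-0.15 -0.13 -1.04]
scene [394. 220.] (array([584.2,  98.7]), array([ 60.7, 103.7]), 36.7) [0.6063 0.1106 0.098 ]
scene [383. 267.] (array([615.3, -16.6]), array([125.1,  78.2]), 7.6) [ 0.6149 -0.0154  0.0984]
scene [357. 315.] (array([ 622.9, -141.5]), array([ 78.5, 126.2]), 89.7) [ 0.6226 -0.1412  0.0983]
side [283. 243.] (array([611.1,  -8.2]), array([123.1,  75.9]), 7.9) [ 0.6152 -0.0084  0.0979]
side [274. 283.] (array([616. , 137.8]), array([ 49.7, 114.3]), 65.2) [0.6056 0.1182 0.0978]
27.6833
```

Pull forces, averaged over the drag: hold C about 4.7 N (hardest), the one by the basin about 1.7 N (middle), and the centre one about 0 to 0.5 N (lightest). All pins are past the line. Next I'll grasp the centre hold and lift it.

```bash
cat > place.py <<'E'
from bench import *
from h import *
def grab(pin):
    move_to([*pin,.15],quat(YAW));move_l([*pin,.072],.12);hold(.15)
    f0=state()["ft_force"];close();s=state()
    print("gap",s["finger_gap"],"dF",(s["ft_force"]-f0).round(2),"ee",s["ee_pos"].round(4),s["time"])
    if not .012<s["finger_gap"]<.02: return False
    move_l([*pin,.10],.06);move_l([*pin,.20],.2);hold(.1);s=state();print("lift gap",s["finger_gap"],s["ft_force"].round(2),s["time"]);return True
def lower(xy,zc,q=None):
    """straight down to 6 mm above expected contact, then creep until the weight comes off"""
    move_l([*xy,zc+.006],.12);hold(.2);w=np.mean([(hold(.02),state()["ft_force"][2])[1] for _ in range(6)])
    z=zc+.006
    for _ in range(14):
        z-=.001;move_l([*xy,z],.02);f=np.mean([(hold(.01),state()["ft_force"][2])[1] for _ in range(3)])
        if f-w>3: break
    print("hung",w.round(2),"end",f.round(2),"z",round(z,4),"t",state()["time"])
    gripper_open();move_l([*xy,z+.06],.15)
E
python3 - <<'E'
from place import *
print(grab((.615,-.015)))
move_l([.48,.0,.20],.3);move_l([.474,.30,.20],.35);hold(.2)
for n in("wrist","scene","side"):
    im=get_image(n);cv2.imwrite(f"pics/{n}2.png",im["frame"]);np.save(f"pics/{n}2.npy",dict(im),allow_pickle=True)
    if n!="wrist":
        P=pts(im);F=im["frame"].astype(int);z=P[...,2]
        m=(z>.046)&(z<.054)&(F.max(2)-F.min(2)<45)&(F.min(2)>60)&(np.hypot(P[...,0]-.474,P[...,1]-.362)<.125)
        q=P[m][:,:2]
        for _ in range(4):
            s=np.linalg.lstsq(np.c_[2*q,np.ones(len(q))],(q**2).sum(1),rcond=None)[0];R=np.sqrt(s[2]+s[0]**2+s[1]**2)
            e=abs(np.hypot(*(q-s[:2]).T)-R);print(n,len(q),s[:2].round(4),R.round(4));q=q[e<.006]
print(state()["time"],state()["finger_gap"])
E
```

```text
gap 0.014895473745312556 dF [-2.   -0.82  1.49] ee [ 0.6147 -0.015   0.0719] 30.3167
lift gap 0.01540438993041442 [-0.21  0.45 -6.94] 31.6833
True
scene 202 [0.4763 0.3601] 0.1006
scene 202 [0.4763 0.3601] 0.1006
scene 202 [0.4763 0.3601] 0.1006
scene 202 [0.4763 0.3601] 0.1006
side 571 [0.4739 0.3649] 0.1014
side 571 [0.4739 0.3649] 0.1014
side 571 [0.4739 0.3649] 0.1014
side 571 [0.4739 0.3649] 0.1014
33.6417 0.01507751716236292
```

View pics/wrist2.png

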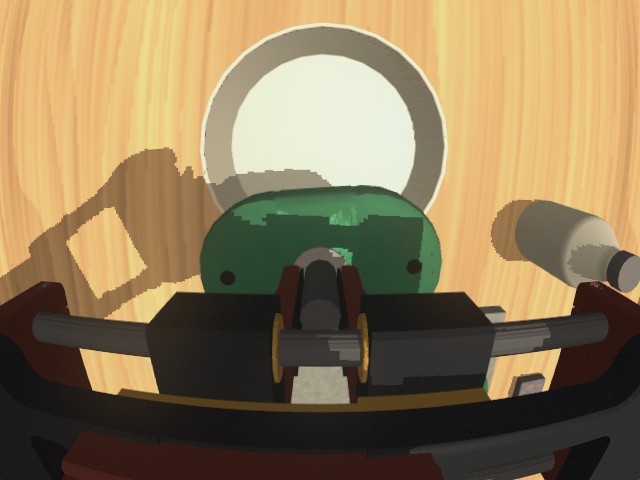

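The wrist view shows the hold hanging level, with the basin rim spanning columns 202–447 and its top at row 24. The two cameras put the basin's centre at (.475,.361), with about 20 mm of slack. I'll lower into it, then fetch the hardest hold.

```bash
python3 - <<'E'
from place import *
im=np.load("pics/wrist2.npy",allow_pickle=True).item()
print([wray(im,p,.05).round(4) for p in((202,150),(447,150),(324,24))])
c=(.4755,.361);move_l([*c,.17],.2);lower(c,.059)
im=get_image("wrist");cv2.imwrite("pics/wrist3.png",im["frame"])
print(state()["time"])
E
```

```text
[array([0.3733, 0.3557]), array([0.5788, 0.3664]), array([0.4701, 0.4648])]
hung -7.09 end -0.47 z 0.058 t 37.3833
39.1667
```

View pics/wrist3.png

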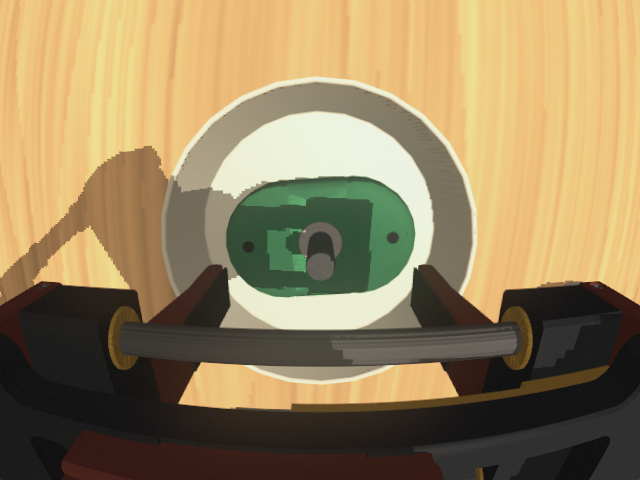

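The hold lies flat and centred in the basin, pin up at (320,265). Now hold C goes to the tray.

```bash
python3 - <<'E'
from place import *
move_l([.4755,.361,.19],.25);move_l([.52,.0,.19],.4)
if grab((.6222,-.1405)):
    move_l([.46,-.386,.19],.3);lower((.46,-.386),.059)
    move_l([.46,-.386,.20],.2)
for n in("wrist","scene"):
    im=get_image(n);cv2.imwrite(f"pics/{n}4.png",im["frame"])
s=state();print(s["time"],s["finger_gap"],s["ft_force"].round(2))
E
```

```text
gap 0.015233499681905764 dF [-5.08  0.08  1.65] ee [ 0.6214 -0.1406  0.072 ] 43.4667
lift gap 0.01543282729451382 [-0.85  0.03 -8.71] 44.8333
hung -8.09 end -1.01 z 0.058 t 49.3833
51.775 0.08744891019994334 [ 0.2  -0.26 -0.85]
```

View pics/wrist4.png

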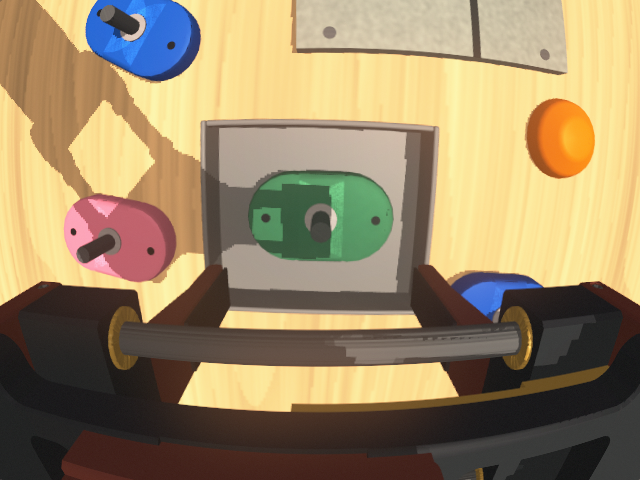

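View pics/scene4.png

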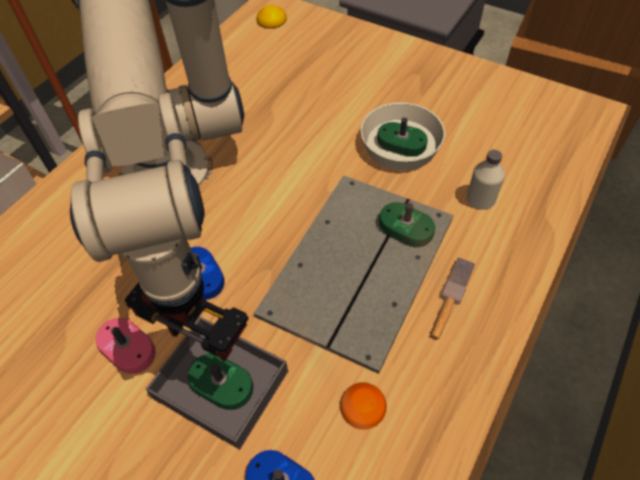

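The pictures show hold C flat in the tray, pin up at (320,225) in the wrist view. The scene view shows the lightest hold in the basin at (403,137) and the middle one on the panel beyond the line at (408,215). The bystanders haven't moved and the gripper is clear, so I'm handing in.

```bash
python3 -c "
from bench import *
print(job_done(),state()['time'])"
```

```text
the job is handed in; nothing more can be done
the job is handed in; nothing more can be done
```

I pushed all three holds across the panel by their pins with one open finger, gripping nothing, until each pin was about 25 mm past the line. I then placed two of them as asked and handed the job in at about 52 s of the 72 s allowed.

| Start position | Mean drag force | Where it is now |
|---|---|---|
| Centre | about 0 N (lightest) | basin |
| Basin side | about 1.7 N (middle) | on the panel, beyond the line |
| Tray side | about 4.7 N (hardest) | tray |

- **Last checks:** the final pictures show the basin and tray holds lying flat with pins up, the middle hold still past the line, and the bystanders where they were. The gripper was open and clear. Both set-downs stopped as soon as the hold's weight came off the wrist, so neither hold was pressed down.
- **What was less clean:**
  - The centre hold's reading was lost in the sensor noise (about 0.5 N). Its force is not reliable, but its ranking is.
  - While the hardest hold was being pushed, friction between finger and pin added about 2 N downward.
  - The two fixed cameras disagreed by 4–7 mm in y. The wrist camera's check on the pins agreed with the scene camera.

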